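# Zero the coffee grinder's dial by feel and set it four clicks coarse

### The job

Set the coffee grinder: turn its grind dial clockwise, clicking, until you feel the burrs touch (a springy stop: lean on it lightly, never force it), then turn it back counter-clockwise by exactly four clicks from the touch and let go. Then press the green start button fully down and release it. Leave the mug, the spice jar and the red timer where they are.

Things in the scene. Friction and masses are not known exactly. Their poses are not given: they have to be found in the camera images.
- dial_grip (a point): Centre of the black bar grip of the grind dial, on the dial's vertical axis (z). Bar: 46 mm long (this point's x; white line at its +x end), 14 mm wide (y), reaching 13 mm above and below this point; under it a disc of 32 mm radius, its top 12 mm below this point. Turns clockwise from above for finer (to the touch), counter-clockwise for coarser; starts 1 to 4 clicks coarse of the touch.
- dial: The grind dial (cap, bar and the click wheel inside). Same axes as its grip point, origin 71 mm below it. A click every 0.30 rad, held by a spring: leaving one takes 0.2 to 0.3 N m, which falls to nothing half-way; then the dial snaps into the next and stays there when released. The cap sits on the wheel at another angle each time, so its direction does not tell the setting.
- burrs: The burrs, hidden inside under the dial; origin on its axis. The last click seat is click 0; 0.08 rad clockwise of it the burrs touch. Beyond that there are no clicks and the moment rises steadily by 2.5 N m per rad, well above any click. 0.35 to 0.5 N m that stays is a plain touch; over 0.7 N m harms the burrs.
- switch: The setting contact, hidden inside; origin on the dial's axis. It lightly touches the dial's wheel only while the dial is within about a third of a click of click 4. Going back counter-clockwise from the touch, the first click passed leads to click 1, the fourth to click 4.
- start (a joint): The round green start button (14 mm radius, vertical travel 6 mm, spring: about 5 N fully down) at the right end of the grinder's top; 0 is up, 0.006 m is fully down.
- start_top (a point): Centre of the top face of the green start button; press straight down.
- grinder: The white coffee grinder, fixed to the counter: 140 mm deep (x), 250 mm wide (y), its top deck 90 mm above the counter; origin under its centre, x to its back, y to its left. A bean hopper of 44 mm radius stands 76 mm to the left of the centre, up to 157 mm high; the dial is 12 mm to the right of the centre and the button 88 mm to the right and 12 mm to the front.
- mug: A spotted white mug, 78 x 114 x 93 mm, a bystander; origin under its centre.
- jar: A spice jar with a black cap, 41 mm wide and 105 mm tall, a bystander; origin under its centre.
- timer: A red and white kitchen timer, 64 x 62 x 53 mm, a bystander; origin under its centre.

How it is judged:
By the outcome, as a careful person would: the job done as asked, in the order asked, and still so for the second after the job is handed in, with the robot touching nothing.
It also fails if it takes over 72 s, if anything falls off the work surface, if the arm or the gripper's body presses on something with over 40 N, if the wrist force passes 120 N, or if a joint passes its speed limit or range.

### The arm

A 6-joint arm with a two-finger parallel gripper is mounted at the origin on the work surface; the furniture and walls round the work are solid. World frame = base frame: x ahead of the robot, y to its left, z up, the work surface at z = 0. Lengths are in mm, angles in rad, forces in N, time in s.
With the tool pointing down it reaches from about 300 to 775 mm from the base axis. Payload 14.6 kg.
Tool frame: the origin (TCP) lies at the very end of the fingers, on their centre line; the grasp point (between the pads) lies 19 mm behind it (manip.grip_point_offset is the distance from the TCP to the grasp point, in mm); z points along the fingers, y is the line along which they close (so a half turn about z gives the same grasp; the last joint's range is limited). The gripper opens to 94 mm and grips with 3 to 60 N. Pads are 16 mm wide; open, the fingers measure 119 mm over their backs; the gripper's body (75 mm by 177 mm) begins 78 mm behind the grasp point.
Start: joints at [-1.179, 0.3, 1.521, -0, 1.321, -0.067], TCP at [243.572, -493.115, 205.446] pointing down, gripper open.
Joint ranges: [-3.03, 3.03], [-0.79, 2.21], [0.23, 2.52], [-1.04, 4.18], [0, 3.07], [-2.55, 2.55]. Speed limits (rad/s): [2.22, 2.22, 2.57, 3.14, 3.14, 3.14].

### API

Orientations are given as [roll, pitch, yaw] about the fixed x, y, z axes, in that order (R = Rz(yaw) Ry(pitch) Rx(roll)).
In Python, from cell import telemetry, eyes, manip gives the robot as it stands.
- The arm moves only by the tool play_rows, never from a script. Its arguments are lists of equal length, an entry for each row: "translation": the shift along the world's x, y, z in m, a list of three; "yaw": the turn about the world's z in rad. A call has 1 to 12 rows; each row is the pose to reach, as a shift and turn from the pose commanded when the call began; what a row does not reach only later rows make up. A row lasts 1/8 s, in which the tool goes at most 62.5 mm and 10.7 degrees, less where a joint would pass 70% of its speed; a pose out of reach is approached as far as the arm can. A call with a gripper value outside its range is refused whole. "hand" is the opening, from 0 (shut) to 1 (fully open), set as the call begins (left out, the last holds). The fingers move at their own pace and stop on an object; "force" is the grip in N (left out, the last holds). Time passes only in rows, so rows that repeat a pose let the fingers close. It gives the time, the measured TCP pose, the force, the opening and the grip force at its end, in the units of the state.
- telemetry.read_state(): the state, without advancing time (a new reading comes with each control period).
- eyes.camera(name): name is "scene" or "top"; returns a dict with "pixels" (420x560x3 uint8, red, green, blue), "fx", "fy", "cx", "cy" (pixels), "dist_coeffs" ([k1, k2, p1, p2, k3] as OpenCV has them; the pictures are not rectified), "cam_to_world" (4x4, takes a point from camera to world coordinates). Camera axes: x right, y up, looking along -z (the intrinsics and any distortion apply to the point x, -y, -z); pixel columns grow to the right and rows downward; lengths in mm; the calibration is good to about 2 mm. A picture is of the moment at which its call begins. There is no depth.
- manip.sign_off(): hands the job in; it is judged then, once.
The state is a dict: "clock": time; "joints": joint angles; "qd": joint speeds; "effort": joint torques, N m; "eef_pos": TCP position; "eef_rot": TCP orientation; "wrist_force": force on the tool from outside, world axes, zero at the start; "moment": the same for the moment, N m; "finger_gap": finger opening in mm; "finger_force": force on a finger pad.
Only numpy, scipy, OpenCV 4.12 (cv2) and the standard library are available. Lean on these libraries where they do the work, as an engineer would, in place of code of your own. Each camera call takes 0.05 s, during which the arm holds its last target. There are 200 camera calls.

## Working session

There is one attempt and no reset: what is moved stays moved. The work goes in short steps, Python scripts to look and compute and a tool call to move; the robot and the scene stay as the last step left them, time stands still between calls to the robot, and variables do not carry over. Pictures are saved under pics/ and viewed, at most 10 in all, crops included, and the job is handed in when it is done.

Besides the shell and the picture viewer there is one more tool, called after "Emit:" by a JSON object that holds its "op" and its "data". play_rows: Moves the arm, as the interface text tells. Its arguments: {"type":"object","properties":{"translation":{"type":"array","items":{"type":"array","items":{"type":"number"}}},"yaw":{"type":"array","items":{"type":"number"}},"hand":{"type":"number"},"force":{"type":"number"}},"required":["translation","yaw"]}

```bash
mkdir -p pics; ls
cat > h.py <<'E'
import numpy as np, cv2
from cell import telemetry, eyes, manip
def snap(n,f):
    c=eyes.camera(n); cv2.imwrite(f'pics/{f}.png',c['pixels'][:,:,::-1])
    np.save(f'pics/{f}.npy',{k:v for k,v in c.items()},allow_pickle=True); return c
def load(f): return np.load(f'pics/{f}.npy',allow_pickle=True).item()
def px2w(c,uv,z):
    K=np.array([[c['fx'],0,c['cx']],[0,c['fy'],c['cy']],[0,0,1.]])
    p=cv2.undistortPoints(np.array(uv,float).reshape(-1,1,2),K,np.array(c['dist_coeffs'],float)).reshape(-1,2)
    T=np.array(c['cam_to_world']); o=T[:3,3]
    d=np.c_[p[:,0],-p[:,1],-np.ones(len(p))]@T[:3,:3].T
    return o+d*((z-o[2])/d[:,2])[:,None]
def w2px(c,P):
    K=np.array([[c['fx'],0,c['cx']],[0,c['fy'],c['cy']],[0,0,1.]])
    T=np.array(c['cam_to_world']); q=(np.array(P,float).reshape(-1,3)-T[:3,3])@T[:3,:3]
    q=q*[1,-1,-1]
    return cv2.projectPoints(q,np.zeros(3),np.zeros(3),K,np.array(c['dist_coeffs'],float))[0].reshape(-1,2)
E
python3 - <<'E'
from h import *
for n in('scene','top'):
    c=snap(n,n+'0'); print(np.round(c['cam_to_world'],2).tolist(),c['fx'])
print(telemetry.read_state(), manip.grip_point_offset)
E
```

```text
pics
[[0.95, -0.27, 0.17, 559.12], [0.31, 0.81, -0.49, -335.72], [-0.0, 0.52, 0.86, 826.61], [0.0, 0.0, 0.0, 1.0]] 385.04360373517073
[[0.01, 1.0, -0.09, 375.4], [-1.0, 0.01, -0.03, 50.44], [-0.03, 0.09, 1.0, 939.55], [0.0, 0.0, 0.0, 1.0]] 393.51337017525213
{'clock': 0.1, 'joints': array([-1.17859757e+00,  3.00392542e-01,  1.52151881e+00, -2.85218071e-05,
        1.32075885e+00, -6.65755757e-02]), 'qd': array([-1.91692808e-05, -2.54787484e-03,  3.91920407e-05, -8.99041858e-04,
       -2.72558663e-04, -1.90358505e-03]), 'effort': array([ 1.07043561e-03, -5.32642722e+01, -3.53285050e+01,  7.09787384e-02,
        2.35055108e-02, -4.62749676e-05]), 'eef_pos': array([ 243.4733541 , -492.8929704 ,  204.95577897]), 'eef_rot': array([-3.14051565e+00, -4.41195131e-05,  4.58781383e-01]), 'wrist_force': array([-0.2208246 , -0.14796912, -0.36976878]), 'moment': array([ 0.0263324 , -0.03038426, -0.04183654]), 'finger_force': 0.0, 'finger_gap': 93.60986849659758} 18.8
```

View pics/top0.png

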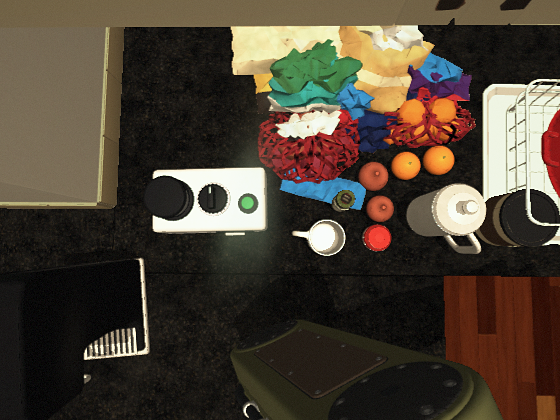

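View pics/scene0.png

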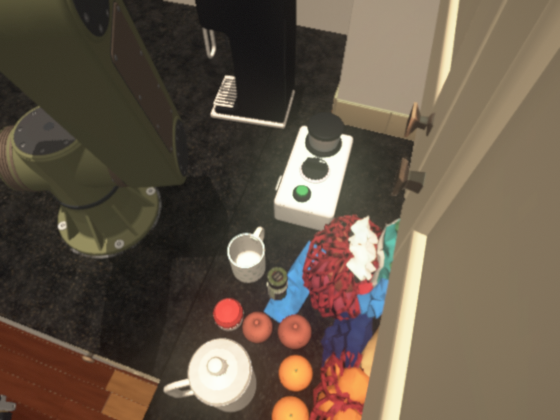

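The top view shows the grinder at about (209,200), with the hopper at (168,197), the dial at (213,198) and the green button at (247,203). The mug, jar and timer are to the right of it. I'll zoom in on the dial in both views.

Run:
```python
import cv2,numpy as np
a=cv2.imread('pics/top0.png')[160:240,140:275]; b=cv2.imread('pics/scene0.png')[105:235,265:365]
a=cv2.resize(a,None,fx=5,fy=5,interpolation=cv2.INTER_CUBIC)[:, :400+275]
b=cv2.resize(b,None,fx=4.5,fy=4.5,interpolation=cv2.INTER_CUBIC)
cv2.imwrite('pics/a.png',a); cv2.imwrite('pics/b.png',b)
from h import *
for n in('top0','scene0'):
    c=load(n); im=c['pixels'].astype(int); m=(im[...,1]>im[...,0]+40)&(im[...,1]>im[...,2]+30)
    m[:, :100]=0
    if n=='top0': m[:180]=0; m[230:]=0; m[:,270:]=0
    else: m[:150]=0;m[220:]=0;m[:,:270]=0;m[:,330:]=0
    y,x=np.nonzero(m); print(n,x.mean(),y.mean(),len(x)); 
    for z in (90,95,100): print(z,px2w(c,[x.mean(),y.mean()],z)[0].round(1))
```

```text
top0 247.12 202.456 125
90 [459.8 139.5  90. ]
95 [459.3 139.   95. ]
100 [458.8 138.5 100. ]
scene0 301.578431372549 190.12745098039215 102
90 [456.  151.2  90. ]
95 [456.7 147.9  95. ]
100 [457.4 144.6 100. ]
```

View pics/a.png

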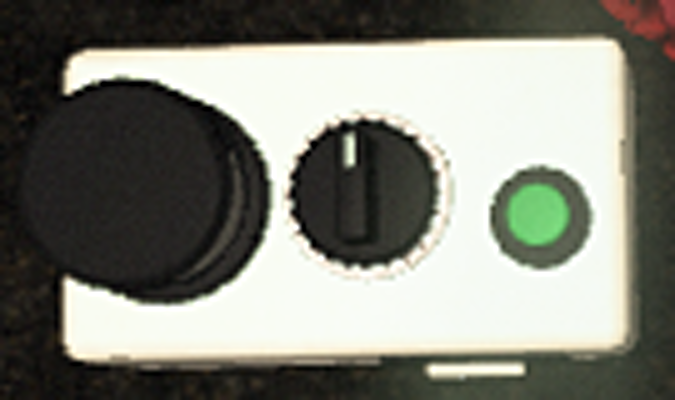

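View pics/b.png

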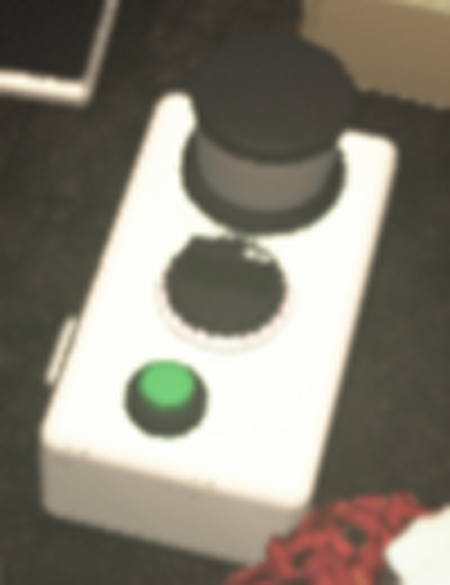

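In the crops, the deck corners are near (65,45), (625,40), (632,345) and (65,358). The dial disc is at (364,192), and the bar runs from its white end at (350,125) to (357,243). Next I'll fit the grinder pose.

Run:
```python
from h import *
c=load('top0'); s=load('scene0')
cr=lambda p:(np.array(p,float)-2)/5+[140,160]
C=px2w(c,cr([[65,45],[625,40],[632,345],[65,358]]),90)[:,:2]
print(C.round(1), C.mean(0).round(1))
e=C[0]-C[1]; e2=C[3]-C[2]; print('w',np.hypot(*e),np.hypot(*e2),'d',np.hypot(*(C[0]-C[3])),np.hypot(*(C[1]-C[2])))
yw=[np.arctan2(-v[0],v[1]) for v in(e,e2)]; print('yaw',yw); y=np.mean(yw); R=np.array([[np.cos(y),-np.sin(y)],[np.sin(y),np.cos(y)]])
d=C.mean(0)+R@[0,-12]; b=C.mean(0)+R@[-12,-88]; h=C.mean(0)+R@[0,76]
print('dial',d,'btn',b,'hop',h)
cs=lambda p:(np.array(p,float)-1.75)/4.5+[265,105]
for z in(90,100,110,120,130):
  print(z,'disc top/scene',px2w(c,cr([[364,192]]),z)[0,:2].round(1),px2w(s,cs([[226,286]]),z)[0,:2].round(1),'bar c, white, tail',px2w(c,cr([[354,184],[350,126],[358,243]]),z)[:,:2].round(1).tolist())
```

```text
[[533.4 349.8]
 [536.8 102.4]
 [403.4  97.8]
 [395.6 344.6]] [467.3 223.6]
w 247.35545443281015 246.97354662464159 d 137.9394513263661 133.4670274745227
yaw [np.float64(0.013461669675865179), np.float64(0.0315373459855016)]
dial [467.57320823 211.64469066] btn [457.2860638 135.3939552] hop [465.59341859 299.62241758]
90 disc top/scene [469.1 215.7] [468.4 221.6] bar c, white, tail [[472.6, 220.1], [498.1, 222.5], [446.7, 217.7]]
100 disc top/scene [468.  213.7] [469.6 214.1] bar c, white, tail [[471.4, 218.1], [496.7, 220.5], [445.9, 215.8]]
110 disc top/scene [466.9 211.8] [470.9 206.5] bar c, white, tail [[470.3, 216.1], [495.2, 218.5], [445.1, 213.8]]
120 disc top/scene [465.8 209.8] [472.1 198.9] bar c, white, tail [[469.1, 214.1], [493.8, 216.4], [444.2, 211.8]]
130 disc top/scene [464.7 207.9] [473.3 191.4] bar c, white, tail [[468.0, 212.1], [492.3, 214.4], [443.4, 209.9]]
```

Emit:
{"op": "play_rows", "data": {"translation": [[0.01, 0.03, 0.03], [0.02, 0.07, 0.06], [0.035, 0.11, 0.06], [0.05, 0.15, 0.06], [0.06, 0.19, 0.06], [0.075, 0.235, 0.06], [0.09, 0.275, 0.06], [0.1, 0.315, 0.06], [0.112, 0.353, 0.06], [0.125, 0.392, 0.06], [0.137, 0.431, 0.06], [0.15, 0.47, 0.06]], "yaw": [0.15, 0.3, 0.46, 0.61, 0.77, 0.92, 1.08, 1.23, 1.38, 1.54, 1.69, 1.85], "hand": 0.42, "force": 50}}

```text
clock: 1.6
eef_pos: [393.7, -21.8, 265.4]
eef_rot: [-3.142, -0.0, 2.314]
wrist_force: [0.6, -0.7, -0.3]
finger_gap: 39.7
finger_force: 0.0
```

Emit:
{"op": "play_rows", "data": {"translation": [[0.012, 0.04, 0], [0.024, 0.08, 0], [0.036, 0.12, 0], [0.048, 0.16, 0], [0.06, 0.2, -0.03], [0.074, 0.235, -0.05], [0.074, 0.235, -0.08], [0.074, 0.235, -0.1], [0.074, 0.235, -0.1]], "yaw": [0.15, 0.3, 0.46, 0.61, 0.77, 0.92, 0.92, 0.92, 0.92]}}

```text
clock: 2.72
eef_pos: [466.9, 211.7, 164.2]
eef_rot: [-3.141, -0.003, -3.054]
wrist_force: [-0.3, -0.3, 0.6]
finger_gap: 39.2
finger_force: 0.0
```

Run:
```python
from h import *
s=telemetry.read_state(); print(s)
c=snap('top','t1'); b=snap('scene','s1')
x=c['pixels'][150:240,140:275,::-1]; y=b['pixels'][105:235,245:365,::-1]
cv2.imwrite('pics/c.png',np.hstack([cv2.resize(x,(600*135//180,300),interpolation=2),cv2.resize(y,(277,300),interpolation=2)]))
```

```text
{'clock': 2.725, 'joints': array([ 3.54230403e-01,  2.57592916e-01,  1.67490906e+00, -3.86642039e-06,
        1.21217576e+00, -1.30388059e+00]), 'qd': array([-0.00343095, -0.02991174, -0.03895738, -0.00146897,  0.02487948,
        0.00156977]), 'effort': array([ 1.73110901e-01, -4.71088135e+01, -3.19500232e+01,  6.42244559e-03,
       -4.06505261e-01, -9.88306929e-04]), 'eef_pos': array([466.86267792, 211.68157035, 164.1598411 ]), 'eef_rot': array([-3.14077545e+00, -2.97488483e-03, -3.05427784e+00]), 'wrist_force': array([-0.30976417, -0.27638885,  0.61252433]), 'moment': array([ 0.04806792, -0.09922961, -0.04629191]), 'finger_force': 0.0, 'finger_gap': 39.244230872062666}
```

View pics/c.png

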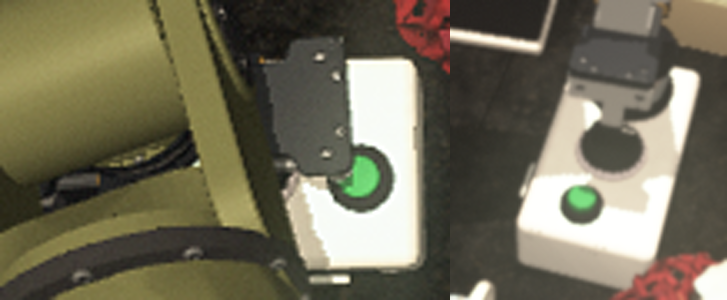

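The picture shows the fingers above the dial, with the button at about (362,178) clear of them. Descending.

Emit:
{"op": "play_rows", "data": {"translation": [[0, 0.001, -0.02], [0, 0.001, -0.04], [0, 0.001, -0.05], [0, 0.001, -0.054], [0, 0.001, -0.054]], "yaw": [0, 0, 0, 0, 0]}}

```text
clock: 3.45
eef_pos: [467.8, 212.9, 112.0]
eef_rot: [3.141, 0.001, -3.054]
wrist_force: [0.6, -0.5, 0.5]
finger_gap: 39.6
finger_force: 0.0
```

Emit:
{"op": "play_rows", "data": {"translation": [[0, 0, -0.002], [0, 0, -0.004], [0, 0, -0.004]], "yaw": [0, 0, 0]}}

```text
clock: 3.82
eef_pos: [467.5, 212.9, 107.4]
eef_rot: [-3.142, -0.0, -3.054]
wrist_force: [0.4, -0.2, 0.2]
finger_gap: 39.2
finger_force: 0.0
```

Emit:
{"op": "play_rows", "data": {"translation": [[0, 0, 0], [0, 0, 0], [0, 0, 0], [0, 0, 0]], "yaw": [0, 0, 0, 0], "hand": 0.0, "force": 10}}

```text
clock: 4.32
eef_pos: [467.4, 214.4, 107.5]
eef_rot: [3.139, 0.0, -3.054]
wrist_force: [-1.8, 13.2, -2.2]
finger_gap: 14.1
finger_force: 10.0
```

```bash
cat > st.py <<'E'
from h import *
s=telemetry.read_state(); print(s['clock'],s['eef_pos'].round(1),s['eef_rot'].round(3),'F',s['wrist_force'].round(1),'M',s['moment'].round(2),'gap',round(s['finger_gap'],1),s['finger_force'])
E
python3 st.py
```

```text
4.325 [467.4 214.4 107.5] [ 3.139  0.    -3.054] F [-1.8 13.2 -2.2] M [ 2.4   0.16 -0.13] gap 14.1 9.95461743324995
```

Emit:
{"op": "play_rows", "data": {"translation": [[0, 0.001, 0], [0, 0.002, 0], [0, 0.002, 0], [0, 0.002, 0]], "yaw": [0, 0, 0, 0], "force": 30}}

```text
clock: 4.82
eef_pos: [467.4, 214.7, 107.5]
eef_rot: [-3.141, -0.0, -3.055]
wrist_force: [-4.2, -2.8, 3.9]
finger_gap: 13.8
finger_force: 29.9
```

```bash
python3 st.py
```

```text
4.825 [467.4 214.7 107.5] [-3.141 -0.    -3.055] F [-4.2 -2.8  3.9] M [-0.3   0.72 -0.06] gap 13.8 29.937312304973602
```

Emit:
{"op": "play_rows", "data": {"translation": [[0, 0, 0], [0, 0, 0], [0, 0, 0]], "yaw": [-0.05, -0.1, -0.1], "force": 50}}

```text
clock: 5.2
eef_pos: [467.4, 214.7, 107.5]
eef_rot: [-3.141, -0.0, 3.129]
wrist_force: [-5.3, -2.0, 6.9]
finger_gap: 13.7
finger_force: 50.0
```

```bash
python3 st.py
```

```text
5.2 [467.4 214.7 107.5] [-3.141 -0.     3.129] F [-5.3 -2.   6.9] M [-0.28  0.69  0.2 ] gap 13.7 50.02837121486664
```

Emit:
{"op": "play_rows", "data": {"translation": [[0, 0, 0], [0, 0, 0], [0, 0, 0]], "yaw": [-0.05, -0.1, -0.1]}}

```text
clock: 5.58
eef_pos: [467.4, 214.8, 107.5]
eef_rot: [-3.142, -0.0, 3.03]
wrist_force: [-4.9, -2.5, 4.9]
finger_gap: 13.6
finger_force: 49.9
```

```bash
python3 st.py
```

```text
5.575 [467.4 214.8 107.5] [-3.142 -0.     3.03 ] F [-4.9 -2.5  4.9] M [-0.25  0.83 -0.07] gap 13.6 49.945001006126404
```

Emit:
{"op": "play_rows", "data": {"translation": [[0, 0, 0], [0, 0, 0], [0, 0, 0]], "yaw": [-0.05, -0.1, -0.1]}}

```text
clock: 5.95
eef_pos: [467.4, 215.0, 107.5]
eef_rot: [3.142, -0.0, 2.93]
wrist_force: [-5.2, -1.5, 2.5]
finger_gap: 13.5
finger_force: 49.9
```

```bash
python3 st.py
```

```text
5.95 [467.4 215.  107.5] [ 3.142 -0.     2.93 ] F [-5.2 -1.5  2.5] M [-0.23  0.78 -0.09] gap 13.5 49.93068516254425
```

Emit:
{"op": "play_rows", "data": {"translation": [[0, 0, 0], [0, 0, 0], [0, 0, 0]], "yaw": [-0.05, -0.1, -0.1]}}

```text
clock: 6.32
eef_pos: [467.5, 214.9, 107.5]
eef_rot: [-3.142, -0.0, 2.831]
wrist_force: [-4.2, -0.3, 5.6]
finger_gap: 13.4
finger_force: 50.0
```

```bash
python3 st.py
```

```text
6.325 [467.5 214.9 107.5] [-3.142 -0.     2.831] F [-4.2 -0.3  5.6] M [-0.16  0.82  0.15] gap 13.4 50.00336945056915
```

Emit:
{"op": "play_rows", "data": {"translation": [[0, 0, 0], [0, 0, 0], [0, 0, 0]], "yaw": [-0.03, -0.06, -0.06]}}

```text
clock: 6.7
eef_pos: [467.5, 215.0, 107.5]
eef_rot: [3.141, -0.0, 2.77]
wrist_force: [-4.8, -1.2, 6.5]
finger_gap: 13.4
finger_force: 50.0
```

```bash
python3 st.py
```

```text
6.7 [467.5 215.  107.5] [ 3.141 -0.     2.77 ] F [-4.8 -1.2  6.5] M [-0.06  0.76  0.04] gap 13.4 49.96458828449249
```

Emit:
{"op": "play_rows", "data": {"translation": [[0, 0, 0], [0, 0, 0], [0, 0, 0]], "yaw": [-0.07, -0.14, -0.14]}}

```text
clock: 7.08
eef_pos: [467.5, 215.1, 107.5]
eef_rot: [3.141, -0.0, 2.629]
wrist_force: [-4.9, 2.4, 1.2]
finger_gap: 13.6
finger_force: 49.9
```

```bash
python3 st.py
```

```text
7.075 [467.5 215.1 107.5] [ 3.141 -0.     2.629] F [-4.9  2.4  1.2] M [ 0.32  0.96 -0.15] gap 13.6 49.93058502674103
```

Emit:
{"op": "play_rows", "data": {"translation": [[0, 0, 0], [0, 0, 0], [0, 0, 0]], "yaw": [-0.05, -0.1, -0.1]}}

```text
clock: 7.45
eef_pos: [467.5, 215.1, 107.5]
eef_rot: [3.141, -0.0, 2.53]
wrist_force: [-4.8, 1.8, 5.1]
finger_gap: 13.9
finger_force: 49.9
```

```bash
python3 st.py
```

```text
7.45 [467.5 215.1 107.5] [ 3.141 -0.     2.53 ] F [-4.8  1.8  5.1] M [ 0.21  0.87 -0.01] gap 13.9 49.94767785072327
```

Emit:
{"op": "play_rows", "data": {"translation": [[0, 0, 0], [0, 0, 0], [0, 0, 0]], "yaw": [-0.03, -0.06, -0.06]}}

```text
clock: 7.82
eef_pos: [467.5, 215.2, 107.5]
eef_rot: [3.141, -0.0, 2.47]
wrist_force: [-4.5, 1.7, 3.4]
finger_gap: 13.5
finger_force: 50.0
```

```bash
python3 st.py
```

```text
7.825 [467.5 215.2 107.5] [ 3.141 -0.     2.47 ] F [-4.5  1.7  3.4] M [0.31 0.8  0.04] gap 13.5 49.958943128585815
```

Emit:
{"op": "play_rows", "data": {"translation": [[0, 0, 0], [0, 0, 0], [0, 0, 0]], "yaw": [-0.03, -0.06, -0.06]}}

```text
clock: 8.2
eef_pos: [467.6, 215.2, 107.5]
eef_rot: [3.141, -0.0, 2.41]
wrist_force: [-4.9, 2.6, 3.0]
finger_gap: 13.4
finger_force: 50.0
```

```bash
python3 st.py
```

```text
8.2 [467.6 215.2 107.5] [ 3.141 -0.     2.41 ] F [-4.9  2.6  3. ] M [0.4  0.78 0.12] gap 13.4 49.987977147102356
```

Emit:
{"op": "play_rows", "data": {"translation": [[0, 0, 0], [0, 0, 0], [0, 0, 0]], "yaw": [-0.04, -0.08, -0.08]}}

```text
clock: 8.57
eef_pos: [467.6, 215.3, 107.5]
eef_rot: [3.141, -0.0, 2.33]
wrist_force: [-4.5, 2.5, 3.4]
finger_gap: 13.8
finger_force: 50.0
```

```bash
python3 st.py
```

```text
8.575 [467.6 215.3 107.5] [ 3.141 -0.     2.33 ] F [-4.5  2.5  3.4] M [0.53 0.71 0.25] gap 13.8 50.04755258560181
```

Emit:
{"op": "play_rows", "data": {"translation": [[0, 0, 0], [0, 0, 0], [0, 0, 0]], "yaw": [-0.04, -0.08, -0.08]}}

```text
clock: 8.95
eef_pos: [467.7, 215.4, 107.5]
eef_rot: [3.141, -0.0, 2.251]
wrist_force: [-3.2, 4.1, 1.8]
finger_gap: 13.4
finger_force: 50.1
```

```bash
python3 st.py
```

```text
8.95 [467.7 215.4 107.5] [ 3.141 -0.     2.251] F [-3.2  4.1  1.8] M [0.62 0.6  0.42] gap 13.4 50.12911140918732
```

The moment is rising steadily (0.12, 0.25, 0.42 N·m) with no click, so this is the burr touch. The seats along the way were at gripper yaws of about 3.23, 2.93 and 2.63 (click 0). I'll hold briefly, then turn back.

Emit:
{"op": "play_rows", "data": {"translation": [[0, 0, 0], [0, 0, 0], [0, 0, 0], [0, 0, 0]], "yaw": [0, 0, 0, 0]}}

```text
clock: 9.45
eef_pos: [467.7, 215.4, 107.5]
eef_rot: [3.141, -0.0, 2.251]
wrist_force: [-3.7, 4.0, 2.9]
finger_gap: 13.2
finger_force: 50.1
```

```bash
python3 st.py
```

```text
9.45 [467.7 215.4 107.5] [ 3.141 -0.     2.251] F [-3.7  4.   2.9] M [0.55 0.6  0.35] gap 13.2 50.12812614440918
```

Emit:
{"op": "play_rows", "data": {"translation": [[0, 0, 0], [0, 0, 0], [0, 0, 0], [0, 0, 0], [0, 0, 0], [0, 0, 0], [0, 0, 0]], "yaw": [0.08, 0.16, 0.24, 0.31, 0.38, 0.38, 0.38]}}

```text
clock: 10.32
eef_pos: [467.5, 215.1, 107.5]
eef_rot: [3.141, -0.0, 2.63]
wrist_force: [-5.5, 1.8, 6.1]
finger_gap: 13.4
finger_force: 49.9
```

```bash
python3 st.py
```

```text
10.325 [467.5 215.1 107.5] [ 3.141 -0.     2.63 ] F [-5.5  1.8  6.1] M [ 0.23  0.97 -0.14] gap 13.4 49.92825508117676
```

Emit:
{"op": "play_rows", "data": {"translation": [[0, 0, 0], [0, 0, 0], [0, 0, 0]], "yaw": [0.05, 0.1, 0.1]}}

```text
clock: 10.7
eef_pos: [467.5, 215.0, 107.5]
eef_rot: [3.141, -0.0, 2.731]
wrist_force: [-4.6, -0.4, 5.1]
finger_gap: 13.3
finger_force: 50.0
```

```bash
python3 st.py
```

```text
10.7 [467.5 215.  107.5] [ 3.141 -0.     2.731] F [-4.6 -0.4  5.1] M [0.09 0.77 0.05] gap 13.3 49.95334982872009
```

Emit:
{"op": "play_rows", "data": {"translation": [[0, 0, 0], [0, 0, 0], [0, 0, 0], [0, 0, 0]], "yaw": [0.07, 0.14, 0.2, 0.2]}}

```text
clock: 11.2
eef_pos: [467.4, 214.9, 107.5]
eef_rot: [3.142, -0.0, 2.931]
wrist_force: [-5.7, 0.2, 7.2]
finger_gap: 13.7
finger_force: 49.9
```

```bash
python3 st.py
```

```text
11.2 [467.4 214.9 107.5] [ 3.142 -0.     2.931] F [-5.7  0.2  7.2] M [-0.04  0.94 -0.14] gap 13.7 49.93356764316559
```

Emit:
{"op": "play_rows", "data": {"translation": [[0, 0, 0], [0, 0, 0], [0, 0, 0], [0, 0, 0], [0, 0, 0], [0, 0, 0], [0, 0, 0], [0, 0, 0], [0, 0, 0], [0, 0, 0], [0, 0, 0]], "yaw": [0.09, 0.18, 0.27, 0.36, 0.45, 0.54, 0.63, 0.72, 0.8, 0.88, 0.88]}}

```text
clock: 12.58
eef_pos: [467.5, 214.4, 107.5]
eef_rot: [-3.141, -0.001, -2.472]
wrist_force: [-4.7, -4.7, 5.0]
finger_gap: 13.5
finger_force: 49.9
```

```bash
python3 st.py
```

```text
12.575 [467.5 214.4 107.5] [-3.141e+00 -1.000e-03 -2.472e+00] F [-4.7 -4.7  5. ] M [-0.81  0.8  -0.02] gap 13.5 49.94268357753754
```

Emit:
{"op": "play_rows", "data": {"translation": [[0, 0, 0], [0, 0, 0], [0, 0, 0], [0, 0, 0]], "yaw": [0, 0, 0, 0], "hand": 0.42}}

```text
clock: 13.08
eef_pos: [467.6, 214.9, 107.4]
eef_rot: [-3.142, 0.0, -2.474]
wrist_force: [-1.1, 0.1, 0.4]
finger_gap: 39.6
finger_force: 0.0
```

```bash
python3 st.py
```

```text
13.075 [467.6 214.9 107.4] [-3.142  0.    -2.474] F [-1.1  0.1  0.4] M [ 0.07 -0.16 -0.01] gap 39.6 0.0
```

Emit:
{"op": "play_rows", "data": {"translation": [[0, 0, 0.03], [0, 0, 0.07], [0, 0, 0.1], [0, -0.04, 0.12], [-0.02, -0.09, 0.12], [-0.04, -0.14, 0.12], [-0.06, -0.19, 0.12], [-0.08, -0.24, 0.12], [-0.08, -0.29, 0.12], [-0.08, -0.33, 0.12], [-0.08, -0.33, 0.12]], "yaw": [0, 0, 0, 0, -0.1, -0.2, -0.3, -0.4, -0.5, -0.6, -0.6], "hand": 0.0}}

```text
clock: 14.45
eef_pos: [387.4, -116.9, 227.4]
eef_rot: [-3.141, -0.0, -3.079]
wrist_force: [0.5, 0.8, 0.0]
finger_gap: 0.4
finger_force: 0.0
```

Run:
```python
import st
from h import *
c=snap('top','t2'); b=snap('scene','s2')
x=c['pixels'][150:240,140:275,::-1]; y=b['pixels'][105:235,245:365,::-1]
cv2.imwrite('pics/d.png',np.hstack([cv2.resize(x,(450,300),interpolation=2),cv2.resize(y,(277,300),interpolation=2)]))
```

```text
14.45 [ 387.4 -116.9  227.4] [-3.141 -0.    -3.079] F [0.5 0.8 0. ] M [ 0.02 -0.09 -0.01] gap 0.4 0.0
```

View pics/d.png

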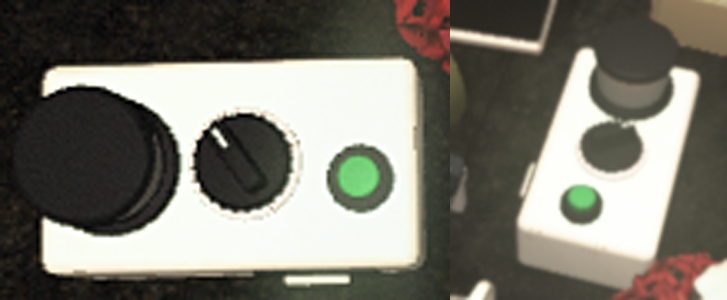

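The dial now points to the upper left, with its white mark at (220,137) in the crop, and the button is up. I'll measure the turn precisely.

Run:
```python
from h import *
P={}
for n in('top0','t2'):
    c=load(n); 
    g=np.mgrid[-40:40.5:1,-40:40.5:1].reshape(2,-1).T   # x,y about axis
    W=np.c_[g+[467.5,214.9],np.full(len(g),128.)]
    uv=w2px(c,W).astype(np.float32); im=cv2.cvtColor(c['pixels'],cv2.COLOR_RGB2GRAY)
    m=cv2.remap(im,uv[:,0].reshape(81,81),uv[:,1].reshape(81,81),cv2.INTER_CUBIC).astype(np.float32)
    # white mark: bright within radius 8..22
    r=np.hypot(g[:,0],g[:,1]); v=m.ravel(); k=(r>6)&(r<23)
    w=np.where(k,np.clip(v-70,0,None),0); cen=(g*w[:,None]).sum(0)/w.sum(); print(n,'mark',cen.round(1),'ang',np.arctan2(cen[1],cen[0]).round(3),w.max())
    # principal axis of mark + 
    q=g-cen; C=(q*w[:,None]).T@q; ev,V=np.linalg.eigh(C); a=V[:,1]*np.sign(V[0,1]); print('axis',np.arctan2(a[1],a[0]).round(3),ev)
    P[n]=m
# register by rotation within r<20
best=[]
for t in np.arange(0,1.0,.02):
  for sx in (-2,-1,0,1,2):
    for sy in (-2,-1,0,1,2):
      M=cv2.getRotationMatrix2D((40,40),-np.degrees(t),1); M[:,2]+=[sx,sy]
      A=cv2.warpAffine(P['top0'],M,(81,81)); yy,xx=np.mgrid[-40:41,-40:41]; k=np.hypot(xx,yy)<24
      best.append((-np.corrcoef(A[k],P['t2'][k])[0,1],t,sx,sy))
      M=cv2.getRotationMatrix2D((40,40),np.degrees(t),1); M[:,2]+=[sx,sy]
      A=cv2.warpAffine(P['top0'],M,(81,81)); best.append((-np.corrcoef(A[k],P['t2'][k])[0,1],-t,sx,sy))
print(sorted(best)[:5])
```

```text
top0 mark [15.  -0.2] ang -0.01 185.0
axis 0.018 [ 10749.87691888 104053.51035289]
t2 mark [12.3  8.4] ang 0.601 185.0
axis 0.646 [  9467.93396452 115985.97997785]
[(np.float64(-0.9221936991905784), np.float64(-0.52), 1, -1), (np.float64(-0.9176095163078366), np.float64(-0.58), 0, -1), (np.float64(-0.9140772880617843), np.float64(-0.56), 0, -1), (np.float64(-0.9132997404237899), np.float64(-0.54), 1, -1), (np.float64(-0.9125588627650872), np.float64(-0.56), 1, 0)]
```

The net turn is 0.61–0.63 rad counter-clockwise from the start, which is 2 clicks. The dial started 2 clicks coarse, so it now sits at click 4. Next is the button.

Emit:
{"op": "play_rows", "data": {"translation": [[0.012, 0.05, 0], [0.026, 0.1, 0], [0.04, 0.15, 0], [0.055, 0.2, 0], [0.07, 0.24, -0.03], [0.07, 0.2535, -0.06], [0.07, 0.2535, -0.09], [0.07, 0.2535, -0.1], [0.07, 0.2535, -0.105], [0.07, 0.2535, -0.105]], "yaw": [0, 0, 0, 0, 0, 0, 0, 0, 0, 0]}}

```text
clock: 15.8
eef_pos: [457.8, 138.5, 123.1]
eef_rot: [3.141, 0.001, -3.074]
wrist_force: [0.1, -0.2, 0.4]
finger_gap: 0.2
finger_force: 0.0
```

Run:
```python
import st
from h import *
b=snap('scene','s3'); y=b['pixels'][105:235,245:365,::-1]
cv2.imwrite('pics/e.png',cv2.resize(y,(480,520),interpolation=2))
```

```text
15.8 [457.8 138.5 123.1] [ 3.141e+00  1.000e-03 -3.074e+00] F [ 0.1 -0.2  0.4] M [ 0.09 -0.15 -0.01] gap 0.2 0.0
```

View pics/e.png

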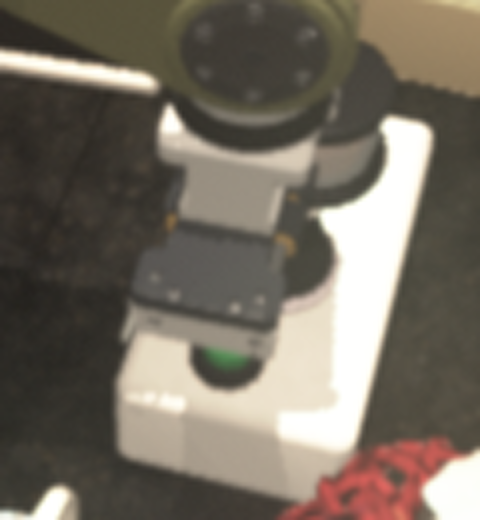

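Emit:
{"op": "play_rows", "data": {"translation": [[0, 0, -0.004], [0, 0, -0.008], [0, 0, -0.01], [0, 0, -0.01]], "yaw": [0, 0, 0, 0]}}

```text
clock: 16.35
eef_pos: [457.5, 138.4, 112.4]
eef_rot: [-3.142, -0.0, -3.074]
wrist_force: [-0.1, 0.5, 0.8]
finger_gap: 0.8
finger_force: 0.0
```

The fingers are above the button, with green visible at about (225,355) behind them. I'll lower in small steps.

Emit:
{"op": "play_rows", "data": {"translation": [[0, 0, -0.002], [0, 0, -0.004], [0, 0, -0.004]], "yaw": [0, 0, 0]}}

```text
clock: 16.73
eef_pos: [457.7, 138.4, 108.5]
eef_rot: [3.142, 0.0, -3.074]
wrist_force: [-0.7, 0.1, 3.3]
finger_gap: 0.6
finger_force: 1.7
```

Emit:
{"op": "play_rows", "data": {"translation": [[0, 0, -0.002], [0, 0, -0.004], [0, 0, -0.004]], "yaw": [0, 0, 0]}}

```text
clock: 17.1
eef_pos: [457.9, 138.4, 105.9]
eef_rot: [3.142, 0.001, -3.074]
wrist_force: [-8.2, -3.1, 22.6]
finger_gap: 0.7
finger_force: 11.5
```

Emit:
{"op": "play_rows", "data": {"translation": [[0, 0, -0.002], [0, 0, -0.003], [0, 0, -0.003]], "yaw": [0, 0, 0]}}

```text
clock: 17.48
eef_pos: [458.2, 138.5, 105.2]
eef_rot: [3.141, 0.003, -3.074]
wrist_force: [-21.9, -5.5, 53.9]
finger_gap: 0.2
finger_force: 27.3
```

The button bottomed out: about 5 N of spring, then a hard stop. Releasing and retreating.

Emit:
{"op": "play_rows", "data": {"translation": [[0, 0, 0.01], [0, 0, 0.04], [0, 0, 0.08], [0, 0, 0.12], [-0.02, -0.05, 0.13], [-0.04, -0.1, 0.13], [-0.06, -0.15, 0.13], [-0.07, -0.2, 0.13], [-0.07, -0.25, 0.13], [-0.07, -0.25, 0.13], [-0.07, -0.25, 0.13]], "yaw": [0, 0, 0, 0, 0, 0, 0, 0, 0, 0, 0]}}

```text
clock: 18.85
eef_pos: [387.5, -111.2, 231.2]
eef_rot: [3.141, -0.0, -3.075]
wrist_force: [0.6, -0.4, -0.2]
finger_gap: 1.0
finger_force: 0.0
```

Run:
```python
import st
from h import *
c=snap('top','t4'); x=c['pixels'][150:270,140:410,::-1]; cv2.imwrite('pics/f.png',cv2.resize(x,None,fx=2.9,fy=2.9,interpolation=2))
for n in ('t2','t4'):
    im=load(n)['pixels'].astype(int)[180:230,230:270]; m=(im[...,1]>im[...,0]+40)&(im[...,1]>im[...,2]+30); y,x=np.nonzero(m); print(x.mean(),y.mean(),len(x))
d=np.abs(load('t2')['pixels'].astype(int)-load('t4')['pixels'])[180:215,195:232]; print('dial diff',d.mean())
```

```text
18.85 [ 387.5 -111.2  231.2] [ 3.141 -0.    -3.075] F [ 0.6 -0.4 -0.2] M [ 0.02 -0.14  0.04] gap 1.0 0.0
17.071428571428573 22.46825396825397 126
17.12 22.456 125
dial diff 1.457142857142857
```

View pics/f.png

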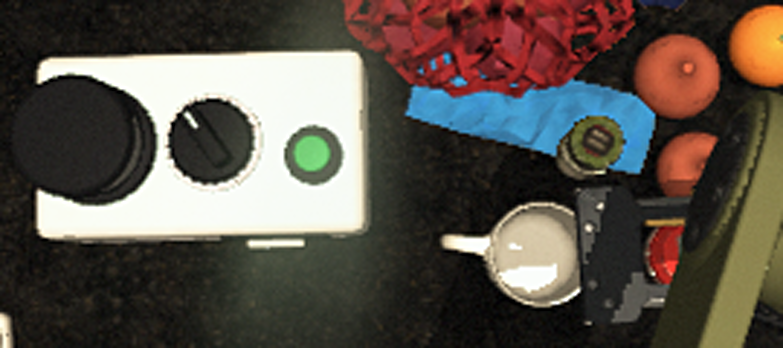

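The dial is unchanged at (210,140), the button is up at (310,152), and the mug, jar and timer haven't moved. Nothing is touching the robot, so I'm handing in.

```bash
python3 -c "
from cell import manip; print(manip.sign_off())"
```

```text
the job is handed in; nothing more can be done
None
```

I turned the dial to the burr touch (about 0.4 N·m) and back four clicks, then pressed the start button fully and released it; the mug, jar and timer stayed put, and I handed the job in at about 19 s.

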